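# Load the courier tray with the sealed sample pots

### The job

The courier is due: gather the four sealed sample pots into the grey tray, each standing upright in the compartment whose floor pad has the colour of its lid, without tipping any over on the way. The two open pots with only a coloured collar are empty and do not go: leave them standing where they are.

Things in the scene. Friction and masses are not known exactly. Their poses are not given: they have to be found in the camera images.
- pot_red: sealed sample pot with a full, closed red screw lid (from above a solid red disc): upright white cylinder, diameter 40 mm, with the lid of diameter 42 mm from 50 mm up to its top at 64 mm. 50 to 100 g, rigid. Origin: centre of its underside; z up. Stands on the table (z = 0) with any yaw, at least 35 mm clear of every other object that is taller than 26 mm.
- pot_yellow: sealed sample pot with a full, closed yellow screw lid (from above a solid yellow disc): upright white cylinder, diameter 40 mm, with the lid of diameter 42 mm from 50 mm up to its top at 64 mm. 50 to 100 g, rigid. Origin: centre of its underside; z up. Stands on the table (z = 0) with any yaw, at least 35 mm clear of every other object that is taller than 26 mm.
- pot_blue: sealed sample pot with a full, closed blue screw lid (from above a solid blue disc): upright white cylinder, diameter 40 mm, with the lid of diameter 42 mm from 50 mm up to its top at 64 mm. 50 to 100 g, rigid. Origin: centre of its underside; z up. Stands on the table (z = 0) with any yaw, at least 35 mm clear of every other object that is taller than 26 mm.
- pot_green: sealed sample pot with a full, closed green screw lid (from above a solid green disc): upright white cylinder, diameter 40 mm, with the lid of diameter 42 mm from 50 mm up to its top at 64 mm. 50 to 100 g, rigid. Origin: centre of its underside; z up. Stands on the table (z = 0) with any yaw, at least 35 mm clear of every other object that is taller than 26 mm.
- open_red: look-alike to be left alone: empty white pot of diameter 40 mm with no lid, open at the top, only a red collar round its mouth (from above a red ring, outer diameter 42 mm, with a hole of 34 mm), 58 mm tall. Loose, 50 g. Origin: centre of its underside; z up.
- open_blue: look-alike to be left alone: empty white pot of diameter 40 mm with no lid, open at the top, only a blue collar round its mouth (from above a blue ring, outer diameter 42 mm, with a hole of 34 mm), 58 mm tall. Loose, 50 g. Origin: centre of its underside; z up.
- pad_red: red square pad, 64 x 64 x 2 mm, floor of one compartment of the fixed grey tray; empty at the start. Origin: centre of its underside, 6 mm above the table (a pot on it stands 8 mm above the table); x, y along the compartment's walls, z up. Tray: 166 mm square, 2 x 2 compartments 68 mm square inside, pitch 78 mm, walls and dividers 10 mm thick, tops 26 mm above the table.
- pad_yellow: yellow square pad, 64 x 64 x 2 mm, floor of one compartment of the fixed grey tray; empty at the start. Origin: centre of its underside, 6 mm above the table (a pot on it stands 8 mm above the table); x, y along the compartment's walls, z up. Tray: 166 mm square, 2 x 2 compartments 68 mm square inside, pitch 78 mm, walls and dividers 10 mm thick, tops 26 mm above the table.
- pad_blue: blue square pad, 64 x 64 x 2 mm, floor of one compartment of the fixed grey tray; empty at the start. Origin: centre of its underside, 6 mm above the table (a pot on it stands 8 mm above the table); x, y along the compartment's walls, z up. Tray: 166 mm square, 2 x 2 compartments 68 mm square inside, pitch 78 mm, walls and dividers 10 mm thick, tops 26 mm above the table.
- pad_green: green square pad, 64 x 64 x 2 mm, floor of one compartment of the fixed grey tray; empty at the start. Origin: centre of its underside, 6 mm above the table (a pot on it stands 8 mm above the table); x, y along the compartment's walls, z up. Tray: 166 mm square, 2 x 2 compartments 68 mm square inside, pitch 78 mm, walls and dividers 10 mm thick, tops 26 mm above the table.
Mind the look-alikes: they are no part of the job. Leave any pink look-alike of the pot_blue alone.

How it is judged (in metres and radians):
At the end, for the whole second after the job is handed in: Each sealed pot stands upright (within 0.12 rad), released and at rest on the pad of its own colour: within 22 mm of its centre horizontally, underside at most 7 mm above the pad's underside. Both open pots stand upright within 30 mm of where they began (horizontal distance between pot_red and pad_red below 0.022 m and z of pot_red in the frame of pad_red between -0.002 and 0.007 m and angle between each of pot_red, pot_yellow, pot_blue, pot_green, open_red, open_blue's own z axis and vertical below 0.12 rad and linear speed of each of pot_red, pot_yellow, pot_blue, pot_green below 0.02 m/s and angular speed of each of pot_red, pot_yellow, pot_blue, pot_green below 0.2 rad/s and horizontal distance between pot_yellow and pad_yellow below 0.022 m and z of pot_yellow in the frame of pad_yellow between -0.002 and 0.007 m and horizontal distance between pot_blue and pad_blue below 0.022 m and z of pot_blue in the frame of pad_blue between -0.002 and 0.007 m and horizontal distance between pot_green and pad_green below 0.022 m and z of pot_green in the frame of pad_green between -0.002 and 0.007 m and distance of each of open_red, open_blue from where it was at the start of the episode below 0.03 m); the robot touches nothing.
It fails at once if a sealed pot is tipped over (angle between any of pot_red, pot_yellow, pot_blue, pot_green's own z axis and vertical above 0.7 rad).
It fails at once if the open red pot is moved from its place or tipped over (distance of open_red from where it was at the start of the episode above 0.03 m or angle between open_red's own z axis and vertical above 0.7 rad).
It fails at once if the open blue pot is moved from its place or tipped over (distance of open_blue from where it was at the start of the episode above 0.03 m or angle between open_blue's own z axis and vertical above 0.7 rad).
It also fails if it takes over 102 s, if anything falls off the work surface, if the arm or the gripper's body presses on something with over 40 N, if the wrist force passes 120 N, or if a joint passes its speed limit or range.

### The arm

A 7-joint arm with a two-finger parallel gripper is mounted at the origin on the work surface. World frame = base frame: x ahead of the robot, y to its left, z up, the work surface at z = 0. Lengths are in mm, angles in rad, forces in N, time in s.
With the tool pointing down it reaches from about 425 to 875 mm from the base axis. Payload 9.9 kg.
Tool frame: the origin (TCP) lies on the centre line of the jaws, within the pads' length; the fingertips stand 19 mm ahead of it and the grasp point (between the pads) is the TCP; z points along the fingers, y is the direction in which the jaws open and shut (so a half turn about z gives the same grasp; the last joint's range is limited). The gripper opens to 85 mm and grips with 20 to 120 N. Pads are 22 mm wide; open, the fingers measure 114 mm over their backs; the gripper's body (76 mm by 85 mm) begins 54 mm behind the grasp point. The pads swing forward as they close: fully open they stand 13 mm farther back than shut.
Start: joints at [-1.325, 0.576, 0.025, 1.437, -0.015, 1.129, -0.057], TCP at [218.594, 638.628, 250.289] pointing down, gripper open.
Joint ranges: [-2.76, 2.76], [-0.34, 2.15], [-1.52, 1.57], [0.19, 2.46], [-1.09, 4.23], [0.17, 1.99], [-2.82, 2.82]. Speed limits (rad/s): [2.22, 2.22, 3.01, 3.01, 3.14, 3.14, 3.14].

### API

Orientations are given as a unit quaternion [x, y, z, w].
In Python, from bench import * gives the robot as it stands.
- The arm moves only by the tool carry_out, never from a script. Its argument "rows" is a list of rows, each an object of numbers: "tx", "ty", "tz": the shift along the tool's x, y, z in cm; "spin": the turn about the tool's z in rad. A call has 1 to 20 rows; each row shifts and turns the commanded pose from where the row before left it, along the tool's axes as they then stand; what a row does not reach is not made up. A row lasts 1/12 s, in which the tool goes at most 41.7 mm and 7.16 degrees, less where a joint would pass 70% of its speed; a pose out of reach is approached as far as the arm can. A call is refused whole if a number of a shift passes 4.17 or a number of a turn 0.125, either way. A call with a gripper value outside its range is refused whole. "claw" is the opening, from -1 (shut) to 1 (fully open), set as the call begins (left out, the last holds). The fingers move at their own pace and stop on an object; the grip force is fixed at half the most. Time passes only in rows, so rows that do not move let the fingers close. It gives the time, the measured TCP pose, the force and the opening at its end, in the units of the state.
- state(): the state, without advancing time (a new reading comes with each control period).
- read_camera(name): name is "scene" or "top" or "wrist"; returns a dict with "img" (420x560x3 uint8, blue, green, red), "fovy" (degrees; the focal length in pixels is half the picture's height over the tangent of half this angle, whatever the lens; pixels are square), "cx", "cy" (the principal point, pixels), "eye" and "orientation" of the camera in the world. Camera axes: x right, y down, z forward; pixel columns grow to the right and rows downward; lengths in mm; the calibration is good to about 2 mm. A picture is of the moment at which its call begins. There is no depth.
- sign_off(): hands the job in, once; it reports no verdict.
The state is a dict: "clock": time; "joint_positions": joint angles; "joint_velocities": joint speeds; "tau": joint torques, N m; "eef_pos": TCP position; "ee_rot": TCP orientation; "force": force on the tool from outside, world axes, zero at the start; "torque": the same for the moment, N m; "grip_width": finger opening in mm.
Only numpy, scipy, OpenCV 4.12 (cv2) and the standard library are available. Lean on these libraries where they do the work, as an engineer would, in place of code of your own. Each camera call takes 0.05 s, during which the arm holds its last target.

## Working session

There is one attempt and no reset: what is moved stays moved. The work goes in short steps, Python scripts to look and compute and a tool call to move; the robot and the scene stay as the last step left them, time stands still between calls to the robot, and variables do not carry over. Pictures are saved under pics/ and viewed, and the job is handed in when it is done.

Besides the shell and the picture viewer there is one more tool, called as a command line: name --argument value ..., lists and objects as JSON in quotes. carry_out: Moves the arm, as the interface text tells. Its arguments: {"type":"object","properties":{"rows":{"type":"array"},"claw":{"type":"number"}},"required":["rows"]}

```bash
mkdir -p pics; ls
python3 - <<'E'
from bench import *
import cv2
s=state(); print({k:s[k] for k in ('clock','eef_pos','ee_rot','grip_width','force')})
for n in ('top','scene'):
    c=read_camera(n); cv2.imwrite(f'pics/{n}0.png',c['img']); print(n,c['fovy'],c['cx'],c['cy'],c['eye'],c['orientation'])
E
```

```text
pics
{'clock': 0.0, 'eef_pos': array([218.47217121, 638.21640885, 249.45278091]), 'ee_rot': array([ 1.64140929e-01,  9.86436547e-01, -8.27705270e-04, -9.35826720e-05]), 'grip_width': 85.40216722460653, 'force': array([-0.01336761, -0.01618217, -0.13276463])}
top 52.76078626802627 276.2157345642766 212.60463140214378 [ 441.64390997   13.56866952 1147.78993003] [-0.70033953  0.7124258  -0.03754659  0.02375461]
scene 51.44321265942463 282.88985514959467 209.41516690476024 [1084.59331918   71.45647391  993.06931225] [ 0.63982949  0.72297675 -0.19910276 -0.16816937]
```

View pics/top0.png

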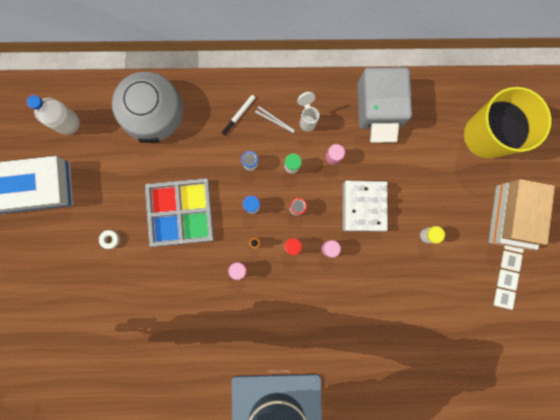

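View pics/scene0.png

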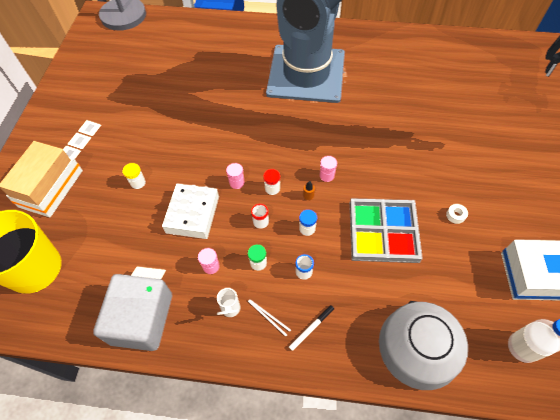

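```bash
cat > h.py <<'E'
import numpy as np, cv2
from scipy.spatial.transform import Rotation as R
def ray(c,u,v):
    f=c['img'].shape[0]/2/np.tan(np.radians(c['fovy'])/2)
    d=np.array([(u-c['cx'])/f,(v-c['cy'])/f,1.])
    return np.array(c['eye']),R.from_quat(c['orientation']).apply(d)
def plane(c,u,v,z):
    e,d=ray(c,u,v); return (e+d*(z-e[2])/d[2])
def tri(c1,p1,c2,p2):
    A=[];b=[]
    M=np.zeros((3,3));r=np.zeros(3)
    es=[]
    for c,p in((c1,p1),(c2,p2)):
        e,d=ray(c,*p); d/=np.linalg.norm(d); P=np.eye(3)-np.outer(d,d); M+=P; r+=P@e; es.append((e,P))
    x=np.linalg.solve(M,r); return x,[np.linalg.norm(P@(x-e)) for e,P in es]
HUE={'red':[(0,6),(174,179)],'yellow':[(24,34)],'green':[(50,80)],'blue':[(100,122)]}
def blobs(img,col,smin=150,amin=30):
    h=cv2.cvtColor(img,cv2.COLOR_BGR2HSV); m=np.zeros(img.shape[:2],np.uint8)
    for a,b in HUE[col]: m|=cv2.inRange(h,(a,smin,70),(b,255,255))
    n,l,s,ce=cv2.connectedComponentsWithStats(m)
    return [(ce[i].round(1).tolist(),s[i].tolist()) for i in range(1,n) if s[i][4]>=amin],m
E
python3 - <<'E'
from bench import *
from h import *
for n in ('top','scene'):
    c=read_camera(n); 
    for col in HUE:
        for ce,s in blobs(c['img'],col)[0]:
            print(n,col,ce,s,'z64',plane(c,*ce,64)[:2].round(),'z8',plane(c,*ce,8)[:2].round())
    if n=='top':
        cv2.imwrite('pics/crop1.png',cv2.resize(c['img'][135:290,140:460],None,fx=2.5,fy=2.5,interpolation=cv2.INTER_CUBIC))
E
```

```text
top red [163.6, 199.3] [152, 188, 24, 24, 507] z64 [575. 280.] z8 [582. 293.]
top red [299.6, 204.6] [290, 198, 17, 16, 45] z64 [555. -69.] z8 [561. -73.]
top red [292.8, 246.2] [284, 238, 18, 17, 237] z64 [449. -49.] z8 [449. -53.]
top yellow [509.4, 123.3] [465, 87, 87, 71, 3083] z64 [ 763. -630.] z8 [ 779. -663.]
top yellow [192.6, 196.3] [181, 185, 24, 24, 514] z64 [581. 206.] z8 [588. 216.]
top yellow [436.0, 234.2] [428, 226, 17, 18, 239] z64 [ 473. -419.] z8 [ 475. -442.]
top green [292.8, 161.6] [286, 155, 14, 14, 148] z64 [668. -54.] z8 [680. -57.]
top green [195.3, 225.2] [185, 214, 22, 23, 430] z64 [507. 199.] z8 [510. 208.]
top blue [34.4, 101.9] [28, 96, 14, 13, 137] z64 [835. 615.] z8 [855. 646.]
top blue [16.7, 183.3] [0, 174, 35, 19, 518] z64 [622. 654.] z8 [631. 687.]
top blue [250.9, 203.7] [244, 197, 15, 15, 179] z64 [560.  56.] z8 [566.  58.]
top blue [165.9, 228.3] [155, 216, 23, 25, 490] z64 [500. 274.] z8 [503. 287.]
scene red [271.3, 176.3] [263, 169, 18, 16, 218] z64 [455. -49.] z8 [417. -56.]
scene red [259.5, 212.5] [251, 204, 18, 16, 95] z64 [565. -63.] z8
[... 457 characters left out ...]
[248, 245, 18, 17, 246] z64 [673. -53.] z8 [648. -61.]
scene blue [220.2, 4.2] [194, 0, 50, 11, 443] z64 [-228. -320.] z8 [-307. -343.]
scene blue [551.3, 18.3] [537, 0, 23, 32, 472] z64 [-273.  776.] z8 [-355.  818.]
scene blue [397.8, 216.1] [386, 207, 25, 19, 442] z64 [535. 274.] z8 [502. 286.]
scene blue [307.8, 217.7] [300, 210, 17, 17, 225] z64 [565.  57.] z8 [534.  56.]
scene blue [520.1, 282.4] [504, 249, 56, 50, 206] z64 [674. 543.] z8 [649. 571.]
scene blue [552.5, 262.9] [544, 255, 16, 18, 248] z64 [617. 623.] z8 [589. 656.]
scene blue [303.6, 268.0] [296, 260, 17, 12, 49] z64 [697.  60.] z8 [674.  59.]
scene blue [556.6, 326.6] [553, 319, 7, 16, 80] z64 [766. 605.] z8 [746. 637.]
```

View pics/crop1.png

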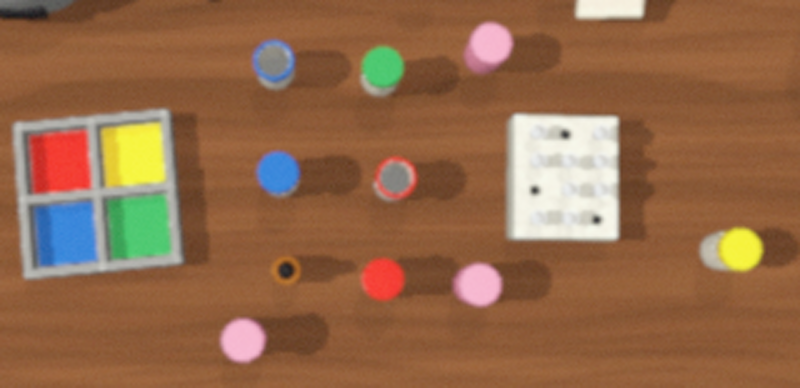

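From above (top view): solid discs at red (293,246), blue (251,204), green (293,162) and yellow (436,234) are the sealed pots. The rings at red (298,206) and blue (250,160) are the open pots. The pink discs at (336,153), (332,249) and (237,271) are look-alikes. The crop confirms solid discs versus rings. The pads agree in both views to about 2 mm. I'll square the tool with the world first.

carry_out --rows '[{"spin":-0.11},{"spin":-0.11},{"spin":-0.11},{"tx":0},{"tx":0}]' --claw 0.5

```text
invalid input at $.rows[0]: expected keys tx, ty, tz, spin
```

Run:
```python
from bench import *
from h import *
s=state(); print(s['clock'],s['eef_pos'].round(1),s['grip_width'],R.from_quat(s['ee_rot']).as_matrix().round(3).tolist())
c=read_camera('top')
h=cv2.cvtColor(c['img'],cv2.COLOR_BGR2HSV)
for col in ('red','blue','green','yellow'):
    m=blobs(c['img'],col,120)[1]
    for q in cv2.findContours(m,cv2.RETR_EXTERNAL,cv2.CHAIN_APPROX_NONE)[0]:
        if cv2.contourArea(q)<60: continue
        (u,v),r=cv2.minEnclosingCircle(q)
        if r<12: print(col,round(u,1),round(v,1),round(r,1),plane(c,u,v,64)[:2].round(1))
```

```text
0.2 [218.5 638.4 249.8] 85.682693543213 [[-0.946, 0.324, -0.0], [0.324, 0.946, -0.001], [-0.0, -0.001, -1.0]]
red 292.7 246.0 8.8 [449.3 -49.1]
red 298.0 206.0 8.6 [551.9 -64.9]
blue 251.0 203.8 8.0 [559.6  55.9]
blue 34.3 101.8 7.4 [835.3 615.5]
green 292.8 161.5 7.5 [668.3 -54. ]
yellow 435.7 234.2 8.9 [ 473.2 -418.3]
```

carry_out --rows '[{"tx":0,"ty":0,"tz":0,"spin":-0.11},{"tx":0,"ty":0,"tz":0,"spin":-0.11},{"tx":0,"ty":0,"tz":0,"spin":-0.11},{"tx":0,"ty":0,"tz":0,"spin":0},{"tx":0,"ty":0,"tz":0,"spin":0}]' --claw 0.5

```text
clock: 0.67
eef_pos: [218.7, 638.5, 250.1]
ee_rot: [0.002, 1.0, -0.0, -0.0]
force: [0.1, -0.1, -0.6]
grip_width: 64.1
```

carry_out --rows '[{"tx":-1.7,"ty":-2.9,"tz":0.5,"spin":0},{"tx":-1.7,"ty":-2.9,"tz":0.5,"spin":0},{"tx":-1.7,"ty":-2.9,"tz":0.5,"spin":0},{"tx":-1.7,"ty":-2.9,"tz":0.5,"spin":0},{"tx":-1.7,"ty":-2.9,"tz":0.5,"spin":0},{"tx":-1.7,"ty":-2.9,"tz":0.5,"spin":0},{"tx":-1.7,"ty":-2.9,"tz":0.5,"spin":0},{"tx":-1.7,"ty":-2.9,"tz":0.5,"spin":0},{"tx":-1.7,"ty":-2.9,"tz":0.5,"spin":0},{"tx":-1.7,"ty":-2.9,"tz":0.5,"spin":0},{"tx":-1.7,"ty":-2.9,"tz":0.5,"spin":0},{"tx":-1.7,"ty":-2.9,"tz":0.5,"spin":0},{"tx":-1.7,"ty":-2.9,"tz":0.5,"spin":0},{"tx":-1.7,"ty":-2.9,"tz":0.5,"spin":0},{"tx":-1.7,"ty":-2.9,"tz":0.5,"spin":0},{"tx":-1.7,"ty":-2.9,"tz":0.5,"spin":0},{"tx":-1.7,"ty":-2.9,"tz":0.5,"spin":0},{"tx":-1.7,"ty":-2.9,"tz":0.5,"spin":0},{"tx":-1.7,"ty":-2.9,"tz":0.5,"spin":0},{"tx":0,"ty":0,"tz":0,"spin":0}]'

```text
clock: 2.33
eef_pos: [544.4, 80.1, 154.6]
ee_rot: [0.006, 1.0, -0.002, 0.001]
force: [-0.2, -1.4, -0.0]
grip_width: 64.3
```

Run:
```python
from bench import *
from h import *
s=state(); print(s['clock'],s['eef_pos'].round(1),s['joint_positions'].round(2))
c=read_camera('wrist'); cv2.imwrite('pics/w1.png',c['img']); print(c['eye'],c['fovy'])
print([(k,plane(c,*k,64).round(1)[:2],q) for k,q in blobs(c['img'],'blue')[0]])
```

```text
2.3333 [544.4  80.1 154.6] [-0.22  0.5  -0.02  1.89  0.02  0.75  1.31]
[459.19614994  80.7648804  276.9629887 ] 64.25735324093237
[([530.0, 155.5], array([499.5, 240.4]), [502, 108, 58, 81, 3164]), ([246.9, 241.3], array([557.5,  57.4]), [217, 212, 60, 59, 2691]), ([258.4, 358.3], array([660.1,  62.2]), [233, 341, 49, 47, 758])]
```

View pics/w1.png

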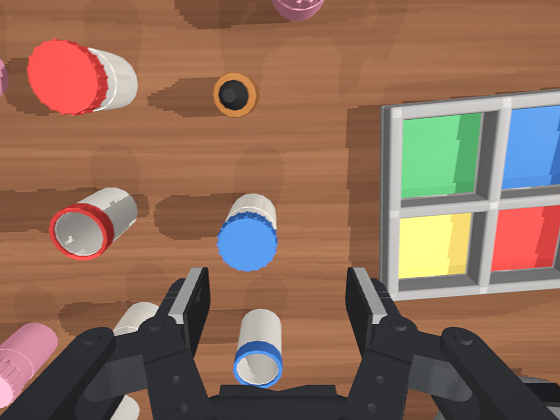

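The wrist view shows the solid blue lid at (247,241), with the blue ring below it at (258,358). The lid maps to (558,57), which agrees with the top view. I'll centre on it and descend.

carry_out --rows '[{"tx":-0.75,"ty":-1.2,"tz":0,"spin":0},{"tx":-0.7,"ty":-1.15,"tz":0,"spin":0},{"tx":0,"ty":0,"tz":1,"spin":0},{"tx":0,"ty":0,"tz":1,"spin":0},{"tx":0,"ty":0,"tz":0,"spin":0},{"tx":0,"ty":0,"tz":0,"spin":0}]'

```text
clock: 2.88
eef_pos: [555.2, 65.0, 134.3]
ee_rot: [-0.001, 1.0, 0.0, -0.001]
force: [0.4, 0.1, 0.4]
grip_width: 64.0
```

carry_out --rows '[{"tx":-0.35,"ty":-0.85,"tz":0,"spin":0},{"tx":0,"ty":0,"tz":1.5,"spin":0},{"tx":0,"ty":0,"tz":0,"spin":0},{"tx":0,"ty":0,"tz":0,"spin":0}]'

```text
clock: 3.22
eef_pos: [559.4, 55.5, 120.2]
ee_rot: [-0.0, 1.0, -0.0, -0.001]
force: [0.7, 0.3, 0.2]
grip_width: 63.9
```

carry_out --rows '[{"tx":0,"ty":0.1,"tz":1.5,"spin":0},{"tx":0,"ty":0,"tz":1.5,"spin":0},{"tx":0,"ty":0,"tz":1.5,"spin":0},{"tx":0,"ty":0,"tz":1.5,"spin":0},{"tx":0,"ty":0,"tz":1.0,"spin":0},{"tx":0,"ty":0,"tz":0,"spin":0},{"tx":0,"ty":0,"tz":0,"spin":0}]'

```text
clock: 3.8
eef_pos: [559.7, 56.8, 50.5]
ee_rot: [-0.0, 1.0, -0.0, -0.0]
force: [-0.1, -0.5, 0.8]
grip_width: 64.1
```

carry_out --rows '[{"tx":0,"ty":0,"tz":0,"spin":0},{"tx":0,"ty":0,"tz":0,"spin":0},{"tx":0,"ty":0,"tz":0,"spin":0},{"tx":0,"ty":0,"tz":0,"spin":0},{"tx":0,"ty":0,"tz":0,"spin":0},{"tx":0,"ty":0,"tz":0,"spin":0}]' --claw -1

```text
clock: 4.3
eef_pos: [560.4, 56.8, 51.5]
ee_rot: [-0.0, 1.0, 0.0, 0.001]
force: [-0.9, -0.0, 6.4]
grip_width: 40.5
```

Run:
```python
from bench import *
from h import *
s=state(); print(s['clock'],s['eef_pos'].round(1),s['force'].round(1),s['grip_width'])
c=read_camera('wrist'); cv2.imwrite('pics/w2.png',c['img'])
```

```text
4.3 [560.4  56.8  51.5] [-0.9 -0.   6.4] 40.471524989871035
```

View pics/w2.png

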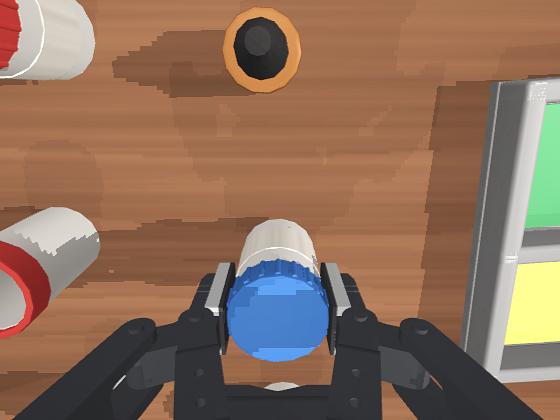

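Blue is held at 40.5 mm on the lid's sides. I'll lift it and carry it to pad_blue at (502.5, 286.5).

carry_out --rows '[{"tx":0,"ty":0,"tz":-1,"spin":0},{"tx":0,"ty":0,"tz":-2,"spin":0},{"tx":0,"ty":0,"tz":-2,"spin":0},{"tx":0,"ty":0,"tz":-2,"spin":0},{"tx":0,"ty":0,"tz":-2,"spin":0},{"tx":0.4,"ty":1.6,"tz":0,"spin":0},{"tx":0.5,"ty":2.0,"tz":0,"spin":0},{"tx":0.5,"ty":2.0,"tz":0,"spin":0},{"tx":0.5,"ty":2.0,"tz":0,"spin":0},{"tx":0.5,"ty":2.0,"tz":0,"spin":0},{"tx":0.5,"ty":2.0,"tz":0,"spin":0},{"tx":0.5,"ty":2.0,"tz":0,"spin":0},{"tx":0.5,"ty":2.0,"tz":0,"spin":0},{"tx":0.5,"ty":2.0,"tz":0,"spin":0},{"tx":0.5,"ty":2.0,"tz":0,"spin":0},{"tx":0.5,"ty":2.0,"tz":0,"spin":0},{"tx":0.4,"ty":1.4,"tz":0,"spin":0},{"tx":0,"ty":0,"tz":0,"spin":0},{"tx":0,"ty":0,"tz":0,"spin":0},{"tx":0,"ty":0,"tz":0,"spin":0}]'

```text
clock: 6.02
eef_pos: [502.0, 285.5, 140.6]
ee_rot: [0.0, 1.0, -0.0, 0.0]
force: [0.3, -1.3, -0.3]
grip_width: 40.2
```

Run:
```python
from bench import *
from h import *
c=read_camera('top'); d=read_camera('scene'); cv2.imwrite('pics/t3.png',cv2.resize(c['img'][120:300,120:360],None,fx=2,fy=2)); cv2.imwrite('pics/s3.png',d['img'])
s=state(); print(s['clock'],s['eef_pos'].round(1),s['force'].round(1),s['grip_width'])
```

```text
6.1167 [502.2 285.2 140.5] [-0.7 -0.2 -0.8] 40.27315800611404
```

View pics/s3.png

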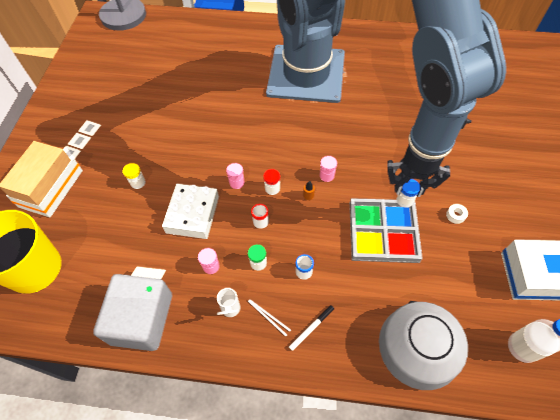

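The pot hangs upright in the gripper at (410,190), over the tray. Now I'll lower it.

carry_out --rows '[{"tx":0,"ty":0.1,"tz":1.5,"spin":0},{"tx":0,"ty":0,"tz":1.5,"spin":0},{"tx":0,"ty":0,"tz":1.5,"spin":0},{"tx":0,"ty":0,"tz":1.5,"spin":0},{"tx":0,"ty":0,"tz":1.0,"spin":0},{"tx":0,"ty":0,"tz":0.5,"spin":0},{"tx":0,"ty":0,"tz":0.3,"spin":0},{"tx":0,"ty":0,"tz":0.2,"spin":0},{"tx":0,"ty":0,"tz":0,"spin":0},{"tx":0,"ty":0,"tz":0,"spin":0}]'

```text
clock: 6.95
eef_pos: [502.0, 287.8, 60.8]
ee_rot: [-0.0, 1.0, 0.0, 0.0]
force: [0.0, 0.2, -0.1]
grip_width: 40.4
```

carry_out --rows '[{"tx":0,"ty":0,"tz":0.1,"spin":0},{"tx":0,"ty":0,"tz":0.1,"spin":0},{"tx":0,"ty":0,"tz":0,"spin":0},{"tx":0,"ty":0,"tz":0,"spin":0}]'

```text
clock: 7.28
eef_pos: [502.2, 288.0, 59.5]
ee_rot: [-0.0, 1.0, 0.0, 0.001]
force: [-2.0, -1.0, 9.9]
grip_width: 40.6
```

Contact at z = 59.5 mm, force 9.9 N upward. I'll release it and rise.

carry_out --rows '[{"tx":0,"ty":0,"tz":0,"spin":0},{"tx":0,"ty":0,"tz":0,"spin":0},{"tx":0,"ty":0,"tz":0,"spin":0},{"tx":0,"ty":0,"tz":0,"spin":0},{"tx":0,"ty":0,"tz":0,"spin":0},{"tx":0,"ty":0,"tz":-0.5,"spin":0},{"tx":0,"ty":0,"tz":-1,"spin":0},{"tx":0,"ty":0,"tz":-2,"spin":0},{"tx":0,"ty":0,"tz":-2,"spin":0},{"tx":0,"ty":0,"tz":-2,"spin":0},{"tx":0,"ty":0,"tz":-1.5,"spin":0},{"tx":0,"ty":0,"tz":0,"spin":0},{"tx":0,"ty":0,"tz":0,"spin":0}]' --claw 0.45

```text
clock: 8.37
eef_pos: [502.1, 288.0, 149.8]
ee_rot: [-0.0, 1.0, 0.001, 0.001]
force: [0.1, 0.2, -0.7]
grip_width: 61.8
```

Run:
```python
from bench import *
from h import *
c=read_camera('wrist'); cv2.imwrite('pics/w4.png',c['img'])
s=state(); print(s['clock'],s['eef_pos'].round(1),s['force'].round(1),s['grip_width'])
print([(k,plane(c,*k,72).round(1)[:2],plane(c,*k,8).round(1)[:2],q) for col in ('blue','red','yellow','green') for k,q in blobs(c['img'],col,120,400)[0]])
```

```text
8.4167 [501.7 287.7 148.8] [ 0.2 -0.1  0.2] 61.67637434472513
[([275.6, 210.8], array([488.3, 286. ]), array([511.2, 285.8]), [233, 164, 82, 96, 5570]), ([551.3, 344.3], array([593.3, 489.8]), array([649.8, 554.7]), [538, 275, 22, 119, 1267]), ([282.6, 285.5], array([543. , 290.8]), array([583.4, 292. ]), [245, 257, 74, 59, 3768]), ([221.3, 290.8], array([547.2, 248.3]), array([588.9, 235.9]), [195, 263, 40, 56, 992]), ([181.7, 208.2], array([486.6, 226.6]), array([508.9, 207.3]), [139, 172, 85, 75, 4962])]
```

View pics/w4.png

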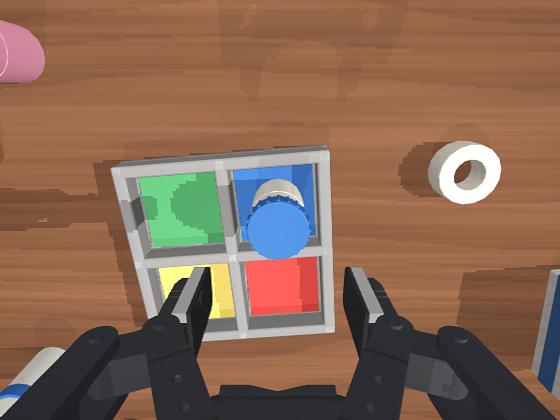

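Blue stands centred on its pad: wrist view, lid (278,228), with the blue pad visible all round it. Next is red, at (449,-49).

carry_out --rows '[{"tx":0.33,"ty":-2.1,"tz":0,"spin":0},{"tx":0.33,"ty":-2.1,"tz":0,"spin":0},{"tx":0.33,"ty":-2.1,"tz":0,"spin":0},{"tx":0.33,"ty":-2.1,"tz":0,"spin":0},{"tx":0.33,"ty":-2.1,"tz":0,"spin":0},{"tx":0.33,"ty":-2.1,"tz":0,"spin":0},{"tx":0.33,"ty":-2.1,"tz":0,"spin":0},{"tx":0.33,"ty":-2.1,"tz":0,"spin":0},{"tx":0.33,"ty":-2.1,"tz":0,"spin":0},{"tx":0.33,"ty":-2.1,"tz":0,"spin":0},{"tx":0.33,"ty":-2.1,"tz":0,"spin":0},{"tx":0.33,"ty":-2.1,"tz":0,"spin":0},{"tx":0.33,"ty":-2.1,"tz":0,"spin":0},{"tx":0.33,"ty":-2.1,"tz":0,"spin":0},{"tx":0.33,"ty":-2.1,"tz":0,"spin":0},{"tx":0.33,"ty":-2.1,"tz":0,"spin":0},{"tx":0,"ty":0,"tz":0,"spin":0},{"tx":0,"ty":0,"tz":0,"spin":0},{"tx":0,"ty":0,"tz":0,"spin":0}]'

```text
clock: 10.0
eef_pos: [448.8, -47.9, 147.9]
ee_rot: [-0.0, 1.0, 0.0, -0.0]
force: [0.2, 0.6, -0.9]
grip_width: 62.0
```

Run:
```python
from bench import *
from h import *
c=read_camera('wrist'); cv2.imwrite('pics/w5.png',c['img'])
s=state(); print(s['clock'],s['eef_pos'].round(1),s['joint_positions'].round(2))
print([(k,plane(c,*k,64).round(1)[:2],q) for col in ('red',) for k,q in blobs(c['img'],col,120,400)[0]])
```

```text
10.05 [448.9 -47.5 148. ] [ 0.02  0.39 -0.02  2.14  0.01  0.62  1.56]
[([276.4, 224.8], array([446.7, -49.4]), [245, 193, 64, 64, 3117]), ([257.1, 338.9], array([539.5, -64. ]), [231, 318, 52, 51, 1004])]
```

View pics/w5.png

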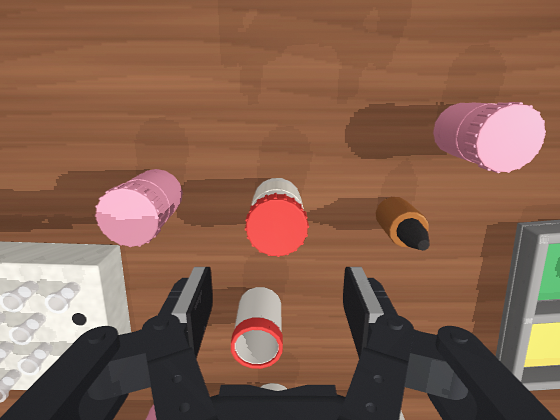

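The solid red lid is at (276,225) and the open red ring is behind it at (257,339). Red sits at about (449,-49), so I'll descend 97 mm.

carry_out --rows '[{"tx":0,"ty":-0.1,"tz":1.5,"spin":0},{"tx":0,"ty":0,"tz":1.5,"spin":0},{"tx":0,"ty":0,"tz":1.5,"spin":0},{"tx":0,"ty":0,"tz":1.5,"spin":0},{"tx":0,"ty":0,"tz":1.5,"spin":0},{"tx":0,"ty":0,"tz":1.3,"spin":0},{"tx":0,"ty":0,"tz":0.9,"spin":0},{"tx":0,"ty":0,"tz":0,"spin":0},{"tx":0,"ty":0,"tz":0,"spin":0}]'

```text
clock: 10.8
eef_pos: [448.8, -48.7, 51.1]
ee_rot: [-0.001, 1.0, 0.0, -0.001]
force: [0.8, 0.3, 0.4]
grip_width: 62.0
```

carry_out --rows '[{"tx":0,"ty":0,"tz":0,"spin":0},{"tx":0,"ty":0,"tz":0,"spin":0},{"tx":0,"ty":0,"tz":0,"spin":0},{"tx":0,"ty":0,"tz":0,"spin":0},{"tx":0,"ty":0,"tz":0,"spin":0},{"tx":0,"ty":0,"tz":0,"spin":0}]' --claw -1

```text
clock: 11.3
eef_pos: [449.5, -49.2, 52.2]
ee_rot: [-0.0, 1.0, 0.0, 0.001]
force: [-1.2, 0.9, 7.1]
grip_width: 40.6
```

carry_out --rows '[{"tx":0,"ty":0,"tz":-1,"spin":0},{"tx":0,"ty":0,"tz":-2,"spin":0},{"tx":0,"ty":0,"tz":-2,"spin":0},{"tx":0,"ty":0,"tz":-2,"spin":0},{"tx":0,"ty":0,"tz":-2,"spin":0},{"tx":0,"ty":0,"tz":0,"spin":0}]'

```text
clock: 11.8
eef_pos: [450.5, -49.5, 144.7]
ee_rot: [0.0, 1.0, -0.0, 0.003]
force: [0.5, -1.2, -1.1]
grip_width: 40.8
```

carry_out --rows '[{"tx":-0.78,"ty":2,"tz":0,"spin":0},{"tx":-0.78,"ty":2,"tz":0,"spin":0},{"tx":-0.78,"ty":2,"tz":0,"spin":0},{"tx":-0.78,"ty":2,"tz":0,"spin":0},{"tx":-0.78,"ty":2,"tz":0,"spin":0},{"tx":-0.78,"ty":2,"tz":0,"spin":0},{"tx":-0.78,"ty":2,"tz":0,"spin":0},{"tx":-0.78,"ty":2,"tz":0,"spin":0},{"tx":-0.78,"ty":2,"tz":0,"spin":0},{"tx":-0.78,"ty":2,"tz":0,"spin":0},{"tx":-0.78,"ty":2,"tz":0,"spin":0},{"tx":-0.78,"ty":2,"tz":0,"spin":0},{"tx":-0.78,"ty":2,"tz":0,"spin":0},{"tx":-0.78,"ty":2,"tz":0,"spin":0},{"tx":-0.78,"ty":2,"tz":0,"spin":0},{"tx":-0.78,"ty":2,"tz":0,"spin":0},{"tx":-0.78,"ty":2.1,"tz":0,"spin":0},{"tx":0,"ty":0,"tz":0,"spin":0},{"tx":0,"ty":0,"tz":0,"spin":0},{"tx":0,"ty":0,"tz":0,"spin":0}]'

```text
clock: 13.47
eef_pos: [581.1, 290.8, 140.6]
ee_rot: [0.0, 1.0, -0.001, -0.0]
force: [0.0, -0.2, -0.8]
grip_width: 40.2
```

carry_out --rows '[{"tx":0,"ty":0.1,"tz":1.5,"spin":0},{"tx":0,"ty":0,"tz":1.5,"spin":0},{"tx":0,"ty":0,"tz":1.5,"spin":0},{"tx":0,"ty":0,"tz":1.5,"spin":0},{"tx":0,"ty":0,"tz":1.0,"spin":0},{"tx":0,"ty":0,"tz":0.5,"spin":0},{"tx":0,"ty":0,"tz":0.3,"spin":0},{"tx":0,"ty":0,"tz":0.1,"spin":0},{"tx":0,"ty":0,"tz":0.1,"spin":0},{"tx":0,"ty":0,"tz":0.1,"spin":0},{"tx":0,"ty":0,"tz":0,"spin":0},{"tx":0,"ty":0,"tz":0,"spin":0}]'

```text
clock: 14.47
eef_pos: [581.6, 292.8, 60.7]
ee_rot: [-0.0, 1.0, 0.0, 0.0]
force: [0.7, 0.3, -0.2]
grip_width: 40.2
```

carry_out --rows '[{"tx":0,"ty":0,"tz":0.1,"spin":0},{"tx":0,"ty":0,"tz":0.1,"spin":0},{"tx":0,"ty":0,"tz":0,"spin":0},{"tx":0,"ty":0,"tz":0,"spin":0}]'

```text
clock: 14.8
eef_pos: [582.1, 293.0, 60.2]
ee_rot: [-0.0, 1.0, 0.0, 0.001]
force: [-3.0, -0.9, 14.1]
grip_width: 40.7
```

Contact at 14 N. I'll release it and rise.

carry_out --rows '[{"tx":0,"ty":0,"tz":0,"spin":0},{"tx":0,"ty":0,"tz":0,"spin":0},{"tx":0,"ty":0,"tz":0,"spin":0},{"tx":0,"ty":0,"tz":0,"spin":0},{"tx":0,"ty":0,"tz":0,"spin":0},{"tx":0,"ty":0,"tz":-0.5,"spin":0},{"tx":0,"ty":0,"tz":-1,"spin":0},{"tx":0,"ty":0,"tz":-2,"spin":0},{"tx":0,"ty":0,"tz":-2,"spin":0},{"tx":0,"ty":0,"tz":-2,"spin":0},{"tx":0,"ty":0,"tz":-1.5,"spin":0},{"tx":0,"ty":0,"tz":0,"spin":0},{"tx":0,"ty":0,"tz":0,"spin":0}]' --claw 0.45

```text
clock: 15.88
eef_pos: [582.0, 293.0, 149.9]
ee_rot: [-0.0, 1.0, 0.001, 0.001]
force: [0.1, -0.0, -0.4]
grip_width: 62.0
```

Run:
```python
from bench import *
from h import *
c=read_camera('wrist'); cv2.imwrite('pics/w6.png',c['img'])
s=state(); print(s['clock'],s['eef_pos'].round(1),s['grip_width'])
```

```text
15.9333 [581.5 292.7 148.8] 61.95963876351733
```

View pics/w6.png

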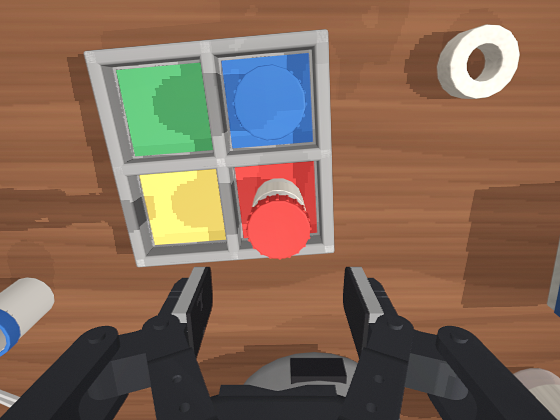

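Red (279,228) and blue (270,102) both stand on their pads. Next is green, at (668,-54).

carry_out --rows '[{"tx":-0.51,"ty":-2.04,"tz":0,"spin":0},{"tx":-0.51,"ty":-2.04,"tz":0,"spin":0},{"tx":-0.51,"ty":-2.04,"tz":0,"spin":0},{"tx":-0.51,"ty":-2.04,"tz":0,"spin":0},{"tx":-0.51,"ty":-2.04,"tz":0,"spin":0},{"tx":-0.51,"ty":-2.04,"tz":0,"spin":0},{"tx":-0.51,"ty":-2.04,"tz":0,"spin":0},{"tx":-0.51,"ty":-2.04,"tz":0,"spin":0},{"tx":-0.51,"ty":-2.04,"tz":0,"spin":0},{"tx":-0.51,"ty":-2.04,"tz":0,"spin":0},{"tx":-0.51,"ty":-2.04,"tz":0,"spin":0},{"tx":-0.51,"ty":-2.04,"tz":0,"spin":0},{"tx":-0.51,"ty":-2.04,"tz":0,"spin":0},{"tx":-0.51,"ty":-2.04,"tz":0,"spin":0},{"tx":-0.51,"ty":-2.04,"tz":0,"spin":0},{"tx":-0.51,"ty":-2.04,"tz":0,"spin":0},{"tx":-0.51,"ty":-2.04,"tz":0,"spin":0},{"tx":0,"ty":0,"tz":0,"spin":0},{"tx":0,"ty":0,"tz":0,"spin":0},{"tx":0,"ty":0,"tz":0,"spin":0}]'

```text
clock: 17.6
eef_pos: [667.7, -53.3, 147.4]
ee_rot: [-0.0, 1.0, 0.0, -0.001]
force: [-0.6, 0.3, 0.6]
grip_width: 62.1
```

Run:
```python
from bench import *
from h import *
c=read_camera('wrist'); cv2.imwrite('pics/w7.png',c['img'])
s=state(); print(s['clock'],s['eef_pos'].round(1),s['joint_positions'].round(2))
print([(k,plane(c,*k,64).round(1)[:2],q) for col in ('green',) for k,q in blobs(c['img'],col,120,400)[0]])
```

```text
17.65 [667.8 -52.7 147.6] [ 0.02  0.66 -0.02  1.57  0.01  0.91  1.57]
[([277.5, 226.9], array([666.9, -54.1]), [247, 196, 62, 63, 2980])]
```

View pics/w7.png

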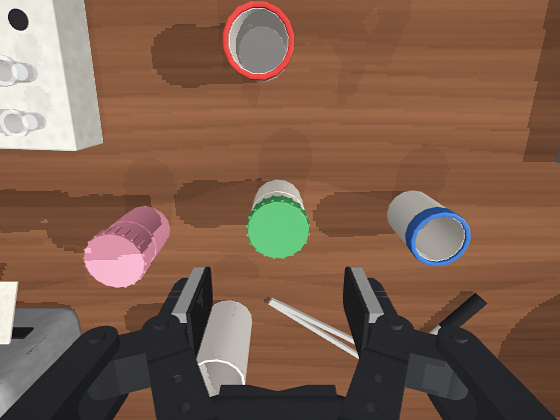

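Solid green is centred at (278,227), mapping to (667,-54). The open blue pot at (438,238) is well clear of the right finger. Descending.

carry_out --rows '[{"tx":0,"ty":-0.1,"tz":1.5,"spin":0},{"tx":0,"ty":0,"tz":1.5,"spin":0},{"tx":0,"ty":0,"tz":1.5,"spin":0},{"tx":0,"ty":0,"tz":1.5,"spin":0},{"tx":0,"ty":0,"tz":1.5,"spin":0},{"tx":0,"ty":0,"tz":1.3,"spin":0},{"tx":0,"ty":0,"tz":0.9,"spin":0},{"tx":0,"ty":0,"tz":0,"spin":0},{"tx":0,"ty":0,"tz":0,"spin":0}]'

```text
clock: 18.4
eef_pos: [668.1, -54.6, 51.0]
ee_rot: [-0.0, 1.0, 0.0, -0.0]
force: [0.1, 0.5, 0.5]
grip_width: 61.7
```

carry_out --rows '[{"tx":0,"ty":0,"tz":0,"spin":0},{"tx":0,"ty":0,"tz":0,"spin":0},{"tx":0,"ty":0,"tz":0,"spin":0},{"tx":0,"ty":0,"tz":0,"spin":0},{"tx":0,"ty":0,"tz":0,"spin":0},{"tx":0,"ty":0,"tz":0,"spin":0}]' --claw -1

```text
clock: 18.9
eef_pos: [669.0, -55.1, 52.5]
ee_rot: [-0.0, 1.0, 0.0, 0.001]
force: [-0.2, 1.3, 7.3]
grip_width: 40.4
```

carry_out --rows '[{"tx":0,"ty":0,"tz":-1,"spin":0},{"tx":0,"ty":0,"tz":-2,"spin":0},{"tx":0,"ty":0,"tz":-2,"spin":0},{"tx":0,"ty":0,"tz":-2,"spin":0},{"tx":0,"ty":0,"tz":-2,"spin":0},{"tx":0,"ty":0,"tz":0,"spin":0}]'

```text
clock: 19.4
eef_pos: [670.3, -55.4, 146.3]
ee_rot: [0.0, 1.0, -0.0, 0.003]
force: [1.2, -1.0, 0.8]
grip_width: 40.0
```

carry_out --rows '[{"tx":1.06,"ty":1.75,"tz":0,"spin":0},{"tx":1.06,"ty":1.75,"tz":0,"spin":0},{"tx":1.06,"ty":1.75,"tz":0,"spin":0},{"tx":1.06,"ty":1.75,"tz":0,"spin":0},{"tx":1.06,"ty":1.75,"tz":0,"spin":0},{"tx":1.06,"ty":1.75,"tz":0,"spin":0},{"tx":1.06,"ty":1.75,"tz":0,"spin":0},{"tx":1.06,"ty":1.75,"tz":0,"spin":0},{"tx":1.06,"ty":1.75,"tz":0,"spin":0},{"tx":1.06,"ty":1.75,"tz":0,"spin":0},{"tx":1.06,"ty":1.75,"tz":0,"spin":0},{"tx":1.06,"ty":1.75,"tz":0,"spin":0},{"tx":1.06,"ty":1.75,"tz":0,"spin":0},{"tx":1.06,"ty":1.75,"tz":0,"spin":0},{"tx":1.06,"ty":1.75,"tz":0,"spin":0},{"tx":0,"ty":0,"tz":0,"spin":0},{"tx":0,"ty":0,"tz":0,"spin":0},{"tx":0,"ty":0,"tz":0,"spin":0}]'

```text
clock: 20.9
eef_pos: [509.4, 206.7, 141.4]
ee_rot: [0.0, 1.0, -0.0, 0.0]
force: [0.1, -0.7, -0.9]
grip_width: 40.5
```

carry_out --rows '[{"tx":0,"ty":0,"tz":1.5,"spin":0},{"tx":0,"ty":0,"tz":1.5,"spin":0},{"tx":0,"ty":0,"tz":1.5,"spin":0},{"tx":0,"ty":0,"tz":1.5,"spin":0},{"tx":0,"ty":0,"tz":1.0,"spin":0},{"tx":0,"ty":0,"tz":0.5,"spin":0},{"tx":0,"ty":0,"tz":0.3,"spin":0},{"tx":0,"ty":0,"tz":0.1,"spin":0},{"tx":0,"ty":0,"tz":0.1,"spin":0},{"tx":0,"ty":0,"tz":0.1,"spin":0},{"tx":0,"ty":0,"tz":0.1,"spin":0},{"tx":0,"ty":0,"tz":0,"spin":0},{"tx":0,"ty":0,"tz":0,"spin":0}]'

```text
clock: 21.98
eef_pos: [509.8, 207.6, 60.4]
ee_rot: [-0.0, 1.0, 0.0, 0.001]
force: [-1.0, -1.1, 7.3]
grip_width: 40.6
```

Contact at 7 N. I'll release it and rise.

carry_out --rows '[{"tx":0,"ty":0,"tz":0,"spin":0},{"tx":0,"ty":0,"tz":0,"spin":0},{"tx":0,"ty":0,"tz":0,"spin":0},{"tx":0,"ty":0,"tz":0,"spin":0},{"tx":0,"ty":0,"tz":0,"spin":0},{"tx":0,"ty":0,"tz":-0.5,"spin":0},{"tx":0,"ty":0,"tz":-1,"spin":0},{"tx":0,"ty":0,"tz":-2,"spin":0},{"tx":0,"ty":0,"tz":-2,"spin":0},{"tx":0,"ty":0,"tz":-2,"spin":0},{"tx":0,"ty":0,"tz":-1.5,"spin":0},{"tx":0,"ty":0,"tz":0,"spin":0},{"tx":0,"ty":0,"tz":0,"spin":0}]' --claw 0.45

```text
clock: 23.07
eef_pos: [509.7, 207.6, 150.7]
ee_rot: [-0.0, 1.0, 0.001, 0.001]
force: [0.2, -0.7, -0.4]
grip_width: 62.2
```

Run:
```python
from bench import *
from h import *
c=read_camera('wrist'); cv2.imwrite('pics/w8.png',c['img'])
s=state(); print(s['clock'],s['eef_pos'].round(1),s['grip_width'])
```

```text
23.1167 [509.1 207.4 149.7] 62.09937933971635
```

View pics/w8.png

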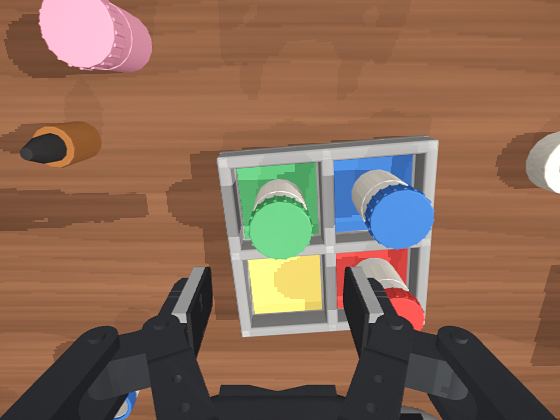

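Three are in place. Yellow next, at (473,-418).

carry_out --rows '[{"tx":0,"ty":-1.5,"tz":0,"spin":0},{"tx":0,"ty":-3,"tz":0,"spin":0},{"tx":0,"ty":-3,"tz":0,"spin":0},{"tx":0,"ty":-3,"tz":0,"spin":0},{"tx":0,"ty":-3,"tz":0,"spin":0},{"tx":0,"ty":-3,"tz":0,"spin":0},{"tx":0,"ty":-3,"tz":0,"spin":0},{"tx":0,"ty":-3,"tz":0,"spin":0},{"tx":0,"ty":-3,"tz":0,"spin":0},{"tx":0,"ty":-3,"tz":0,"spin":0},{"tx":0,"ty":-3,"tz":0,"spin":0},{"tx":0,"ty":-3,"tz":0,"spin":0},{"tx":0,"ty":-3,"tz":0,"spin":0},{"tx":0,"ty":-3,"tz":0,"spin":0},{"tx":0,"ty":-3,"tz":0,"spin":0},{"tx":0,"ty":-3,"tz":0,"spin":0},{"tx":0,"ty":-1.5,"tz":0,"spin":0},{"tx":0,"ty":0,"tz":0,"spin":0},{"tx":0,"ty":0,"tz":0,"spin":0}]'

```text
clock: 24.7
eef_pos: [508.7, -272.5, 148.4]
ee_rot: [0.001, 1.0, 0.001, -0.001]
force: [-0.3, 0.1, 0.0]
grip_width: 61.8
```

carry_out --rows '[{"tx":0.45,"ty":-1.8,"tz":0,"spin":0},{"tx":0.45,"ty":-1.8,"tz":0,"spin":0},{"tx":0.45,"ty":-1.8,"tz":0,"spin":0},{"tx":0.45,"ty":-1.8,"tz":0,"spin":0},{"tx":0.45,"ty":-1.8,"tz":0,"spin":0},{"tx":0.45,"ty":-1.8,"tz":0,"spin":0},{"tx":0.45,"ty":-1.8,"tz":0,"spin":0},{"tx":0.45,"ty":-1.9,"tz":0,"spin":0},{"tx":0,"ty":0,"tz":0,"spin":0},{"tx":0,"ty":0,"tz":0,"spin":0},{"tx":0,"ty":0,"tz":0,"spin":0}]'

```text
clock: 25.62
eef_pos: [474.2, -415.3, 148.9]
ee_rot: [-0.001, 1.0, 0.001, -0.0]
force: [0.4, 0.4, -0.2]
grip_width: 62.2
```

Run:
```python
from bench import *
from h import *
c=read_camera('wrist'); cv2.imwrite('pics/w9.png',c['img'])
s=state(); print(s['clock'],s['eef_pos'].round(1),s['joint_positions'].round(2))
print([(k,plane(c,*k,64).round(1)[:2],q) for col in ('yellow',) for k,q in blobs(c['img'],col,120,400)[0]])
```

```text
25.6667 [ 474.3 -415.3  149. ] [ 0.66  0.61 -0.02  1.68  0.01  0.85  2.2 ]
[([272.7, 224.2], array([ 472.2, -419.2]), [241, 195, 64, 59, 2822])]
```

View pics/w9.png

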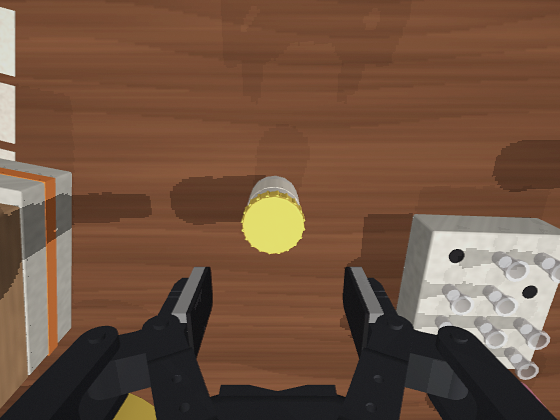

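The yellow lid at (273,224) maps to (473,-419). I'll shift 3.5 mm in y and descend.

carry_out --rows '[{"tx":0,"ty":-0.35,"tz":1.5,"spin":0},{"tx":0,"ty":0,"tz":1.5,"spin":0},{"tx":0,"ty":0,"tz":1.5,"spin":0},{"tx":0,"ty":0,"tz":1.5,"spin":0},{"tx":0,"ty":0,"tz":1.5,"spin":0},{"tx":0,"ty":0,"tz":1.3,"spin":0},{"tx":0,"ty":0,"tz":1.0,"spin":0},{"tx":0,"ty":0,"tz":0,"spin":0},{"tx":0,"ty":0,"tz":0,"spin":0}]'

```text
clock: 26.42
eef_pos: [473.7, -420.1, 51.1]
ee_rot: [-0.001, 1.0, 0.0, -0.0]
force: [-0.1, -0.4, 0.5]
grip_width: 61.8
```

carry_out --rows '[{"tx":0,"ty":0,"tz":0,"spin":0},{"tx":0,"ty":0,"tz":0,"spin":0},{"tx":0,"ty":0,"tz":0,"spin":0},{"tx":0,"ty":0,"tz":0,"spin":0},{"tx":0,"ty":0,"tz":0,"spin":0},{"tx":0,"ty":0,"tz":0,"spin":0}]' --claw -1

```text
clock: 26.92
eef_pos: [473.9, -421.1, 52.4]
ee_rot: [-0.0, 1.0, -0.0, 0.001]
force: [-0.7, 1.6, 7.0]
grip_width: 40.4
```

carry_out --rows '[{"tx":0,"ty":0,"tz":-1,"spin":0},{"tx":0,"ty":0,"tz":-2,"spin":0},{"tx":0,"ty":0,"tz":-2,"spin":0},{"tx":0,"ty":0,"tz":-2,"spin":0},{"tx":0,"ty":0,"tz":-2,"spin":0},{"tx":0,"ty":0,"tz":-1,"spin":0},{"tx":0,"ty":0,"tz":0,"spin":0},{"tx":0,"ty":0,"tz":0,"spin":0}]'

```text
clock: 27.58
eef_pos: [473.3, -421.2, 151.6]
ee_rot: [-0.0, 1.0, -0.0, 0.0]
force: [-0.5, -0.3, -0.9]
grip_width: 40.2
```

carry_out --rows '[{"tx":-0.27,"ty":1.5,"tz":0,"spin":0},{"tx":-0.5,"ty":2.8,"tz":0,"spin":0},{"tx":-0.5,"ty":2.8,"tz":0,"spin":0},{"tx":-0.5,"ty":2.8,"tz":0,"spin":0},{"tx":-0.5,"ty":2.8,"tz":0,"spin":0},{"tx":-0.5,"ty":2.8,"tz":0,"spin":0},{"tx":-0.5,"ty":2.8,"tz":0,"spin":0},{"tx":-0.5,"ty":2.8,"tz":0,"spin":0},{"tx":-0.5,"ty":2.8,"tz":0,"spin":0},{"tx":-0.5,"ty":2.8,"tz":0,"spin":0},{"tx":-0.5,"ty":2.8,"tz":0,"spin":0},{"tx":-0.5,"ty":2.8,"tz":0,"spin":0},{"tx":-0.5,"ty":2.8,"tz":0,"spin":0},{"tx":-0.5,"ty":2.8,"tz":0,"spin":0},{"tx":-0.5,"ty":2.8,"tz":0,"spin":0},{"tx":-0.5,"ty":2.8,"tz":0,"spin":0},{"tx":-0.5,"ty":2.8,"tz":0,"spin":0},{"tx":-0.27,"ty":1.5,"tz":0,"spin":0},{"tx":0,"ty":0,"tz":0,"spin":0},{"tx":0,"ty":0,"tz":0,"spin":0}]'

```text
clock: 29.25
eef_pos: [557.5, 58.4, 150.0]
ee_rot: [-0.002, 1.0, -0.0, -0.001]
force: [-1.2, -0.9, -0.9]
grip_width: 40.5
```

carry_out --rows '[{"tx":-0.38,"ty":1.95,"tz":0,"spin":0},{"tx":-0.38,"ty":1.95,"tz":0,"spin":0},{"tx":-0.38,"ty":1.95,"tz":0,"spin":0},{"tx":-0.38,"ty":1.95,"tz":0,"spin":0},{"tx":-0.38,"ty":1.95,"tz":0,"spin":0},{"tx":-0.38,"ty":1.95,"tz":0,"spin":0},{"tx":-0.38,"ty":1.95,"tz":0,"spin":0},{"tx":-0.38,"ty":1.95,"tz":0,"spin":0},{"tx":0,"ty":0,"tz":0,"spin":0},{"tx":0,"ty":0,"tz":0,"spin":0},{"tx":0,"ty":0,"tz":0,"spin":0},{"tx":0,"ty":0,"tz":0,"spin":0}]'

```text
clock: 30.25
eef_pos: [588.9, 210.8, 151.0]
ee_rot: [0.001, 1.0, -0.001, -0.0]
force: [-0.1, 0.4, -0.2]
grip_width: 40.6
```

carry_out --rows '[{"tx":0.05,"ty":0.35,"tz":1.5,"spin":0},{"tx":0,"ty":0,"tz":1.5,"spin":0},{"tx":0,"ty":0,"tz":1.5,"spin":0},{"tx":0,"ty":0,"tz":1.5,"spin":0},{"tx":0,"ty":0,"tz":1.0,"spin":0},{"tx":0,"ty":0,"tz":1.0,"spin":0},{"tx":0,"ty":0,"tz":0.5,"spin":0},{"tx":0,"ty":0,"tz":0.3,"spin":0},{"tx":0,"ty":0,"tz":0.1,"spin":0},{"tx":0,"ty":0,"tz":0.1,"spin":0},{"tx":0,"ty":0,"tz":0,"spin":0},{"tx":0,"ty":0,"tz":0,"spin":0},{"tx":0,"ty":0,"tz":0,"spin":0}]'

```text
clock: 31.33
eef_pos: [588.7, 216.5, 61.8]
ee_rot: [-0.0, 1.0, 0.0, 0.0]
force: [-0.5, 0.6, -0.8]
grip_width: 40.7
```

carry_out --rows '[{"tx":0,"ty":0,"tz":0.1,"spin":0},{"tx":0,"ty":0,"tz":0.1,"spin":0},{"tx":0,"ty":0,"tz":0.1,"spin":0},{"tx":0,"ty":0,"tz":0,"spin":0},{"tx":0,"ty":0,"tz":0,"spin":0}]'

```text
clock: 31.75
eef_pos: [589.4, 216.7, 60.3]
ee_rot: [-0.0, 1.0, 0.0, 0.001]
force: [-3.8, -1.1, 16.3]
grip_width: 40.6
```

Contact at 16 N. I'll release it, rise and back off towards the robot's right to clear the view.

carry_out --rows '[{"tx":0,"ty":0,"tz":0,"spin":0},{"tx":0,"ty":0,"tz":0,"spin":0},{"tx":0,"ty":0,"tz":0,"spin":0},{"tx":0,"ty":0,"tz":0,"spin":0},{"tx":0,"ty":0,"tz":0,"spin":0},{"tx":0,"ty":0,"tz":-0.5,"spin":0},{"tx":0,"ty":0,"tz":-1,"spin":0},{"tx":0,"ty":0,"tz":-2,"spin":0},{"tx":0,"ty":0,"tz":-2,"spin":0},{"tx":0,"ty":0,"tz":-2,"spin":0},{"tx":0,"ty":0,"tz":-3,"spin":0},{"tx":0,"ty":0,"tz":-3,"spin":0},{"tx":0,"ty":0,"tz":-3,"spin":0},{"tx":0,"ty":0,"tz":0,"spin":0},{"tx":0,"ty":0,"tz":0,"spin":0}]' --claw 0.45

```text
clock: 33.0
eef_pos: [589.4, 216.7, 226.2]
ee_rot: [-0.0, 1.0, 0.001, 0.002]
force: [-0.4, 0.5, -0.5]
grip_width: 62.0
```

carry_out --rows '[{"tx":0,"ty":-3,"tz":0,"spin":0},{"tx":0,"ty":-3,"tz":0,"spin":0},{"tx":0,"ty":-3,"tz":0,"spin":0},{"tx":0,"ty":-3,"tz":0,"spin":0},{"tx":0,"ty":-3,"tz":0,"spin":0},{"tx":0,"ty":-3,"tz":0,"spin":0},{"tx":0,"ty":-3,"tz":0,"spin":0},{"tx":0,"ty":-3,"tz":0,"spin":0},{"tx":0,"ty":-3,"tz":0,"spin":0},{"tx":0,"ty":-3,"tz":0,"spin":0},{"tx":0,"ty":-3,"tz":0,"spin":0},{"tx":0,"ty":-3,"tz":0,"spin":0},{"tx":0,"ty":-3,"tz":0,"spin":0},{"tx":0,"ty":-3,"tz":0,"spin":0},{"tx":0,"ty":-3,"tz":0,"spin":0},{"tx":0,"ty":-3,"tz":0,"spin":0},{"tx":0,"ty":-3,"tz":0,"spin":0},{"tx":0,"ty":0,"tz":0,"spin":0},{"tx":0,"ty":0,"tz":0,"spin":0},{"tx":0,"ty":0,"tz":0,"spin":0}]'

```text
clock: 34.67
eef_pos: [588.2, -292.9, 222.4]
ee_rot: [-0.0, 1.0, 0.001, -0.001]
force: [0.0, 1.0, 0.1]
grip_width: 61.7
```

Run:
```python
from bench import *
from h import *
s=state(); print(s['clock'],s['eef_pos'].round(1),s['force'].round(1))
c=read_camera('top'); d=read_camera('scene')
a=cv2.resize(c['img'][130:290,130:390],None,fx=3,fy=3); cv2.imwrite('pics/t10.png',a); cv2.imwrite('pics/s10.png',d['img'])
for n,k in (('top',c),('scene',d)):
  for col in HUE:
    for ce,q in blobs(k['img'],col,120,60)[0]:
      p=plane(k,*ce,72)[:2].round(1)
      if abs(p[0]-545)<160 and -120<p[1]<340: print(n,col,ce,q[4],'z72',p,'z58',plane(k,*ce,58)[:2].round(1))
```

```text
34.6667 [ 588.2 -292.9  222.4] [0.  1.  0.1]
top red [162.6, 198.9] 510 z72 [574.7 280.3] z58 [576.5 283.8]
top red [298.2, 205.9] 85 z72 [551.3 -64.8] z58 [552.7 -65.8]
top yellow [192.2, 196.1] 543 z72 [580.7 205.2] z58 [582.5 207.7]
top green [194.7, 225.2] 458 z72 [506.3 199. ] z58 [507.2 201.4]
top blue [164.6, 227.8] 491 z72 [501.  274.9] z58 [501.8 278.3]
scene red [259.5, 212.8] 98 z72 [570.  -61.4] z58 [562.2 -63.4]
scene red [402.2, 239.9] 526 z72 [602.8 281.7] z58 [595.5 284.9]
scene yellow [370.0, 239.1] 526 z72 [609.7 207. ] z58 [602.5 209. ]
scene green [368.3, 210.3] 415 z72 [531.8 200.9] z58 [523.4 202.9]
scene blue [399.3, 211.1] 420 z72 [525.2 275.6] z58 [516.7 278.7]
scene blue [304.6, 264.6] 85 z72 [692.2  61.2] z58 [686.2  61. ]
```

View pics/t10.png

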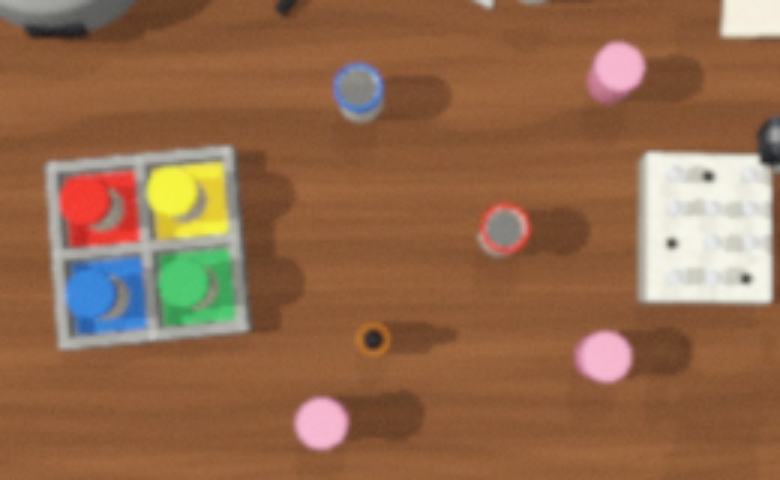

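View pics/s10.png

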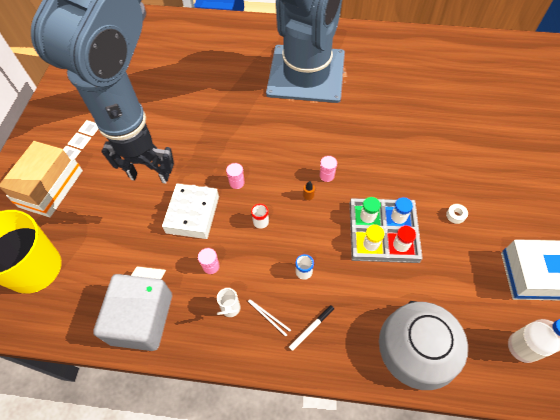

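Run:
```python
from bench import *
from h import *
c=read_camera('top')
for n,(u,v) in dict(red=(84,200),yellow=(172,192),blue=(92,292),green=(183,283)).items(): print(n,plane(c,130+u/3,130+v/3,72)[:2].round(1))
sign_off()
```

```text
red [580.6 292. ]
yellow [586.3 217.6]
blue [502.4 284.8]
green [508.7 208.3]
the job is handed in; nothing more can be done
```

All four sealed pots (blue, red, green, yellow) are standing in the tray, each on the pad of its own colour. I handed the job in at about 35 s of the 102 s allowed. I gripped each pot by its lid and lowered it until contact was felt (7–16 N).

**Placing:** in the last top view the lid centres lie within about 3 mm of the measured pad centres, against a limit of 22 mm. All four look upright. I read those lid centres by eye from an enlarged crop, because the colour masks merge each lid with its pad.

**Open pots:** the open red pot is where it was to within about 1 mm in the top view. The open blue pot's ring was too thin for the top-view colour mask. I checked its position only in the scene view, by a cruder blob reading (about 5 mm different, from a looser mask), and by eye, where it stands upright in its place. The gripper passed no closer than fingers' width from it.

**Other checks:** I did not touch the pink look-alikes. At hand-in the gripper was empty, clear of everything, and read about 1 N or less. sign_off gives no verdict, so I have no confirmation beyond these checks.

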